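Lock the gear holder in the slotted rail and work the spray cap

ROBOT

A 7-joint arm with a two-finger parallel gripper is mounted at the origin on a cart in front of the work surface, level with it; the furniture and walls round the work are solid. World frame = base frame: x ahead of the robot, y to its left, z up, the work surface at z = 0. Lengths are in m, angles in rad, forces in N, time in s.
With the tool pointing down it reaches from about 0.425 to 0.925 m from the base axis. Payload 6.8 kg.
Tool frame: the origin (TCP) lies midway between the tips of the shut fingers; the grasp point (between the pads) lies 19 mm behind it; x points along the fingers, y is the direction in which the jaws open and shut, and the axes are right-handed (so a half turn about x gives the same grasp; the last joint's range is limited). The gripper opens to 85 mm and grips with 20 to 120 N. Pads are 22 mm wide; open, the fingers measure 114 mm over their backs; the gripper's body (76 mm by 85 mm) begins 54 mm behind the grasp point. The pads swing forward as they close: fully open they stand 13 mm farther back than shut.
Start: joints at [1.191, 0.477, 0.022, 1.555, -0.011, 1.109, -0.083], TCP at [0.181, -0.65, 0.231] pointing down, gripper open.
Joint ranges: [-2.96, 2.96], [-0.34, 2.1], [-1.41, 1.46], [0.24, 2.44], [-1.37, 4.51], [0.17, 1.92], [-2.96, 2.96]. Speed limits (rad/s): [2.39, 2.39, 3.14, 3.14, 3.14, 3.14, 3.14].

INTERFACE

Orientations are given as a rotation vector (axis times angle).
In Python, from bench import r, viewer, nets gives the robot as it stands.
- The arm moves only by the shell command python3 -m pendant 'ROWS' [FORCE]. ROWS is JSON, one flat list of numbers, 5 for each row, row after row: the finger opening in mm, from 0 to 85.4, then the shift along the tool's x, y, z in mm, then the turn about the tool's x in rad. A call has 1 to 20 rows; each row shifts and turns the commanded pose from where the row before left it, along the tool's axes as they then stand; what a row does not reach is not made up. A row lasts 1/8 s, in which the tool goes at most 62.5 mm and 10.7 degrees, less where a joint would pass 70% of its speed; a pose out of reach is approached as far as the arm can. A call with a gripper value outside its range is refused whole. The fingers move at their own pace and stop on an object; FORCE is the grip in N (left out, the last holds). Time passes only in rows, so rows that do not move let the fingers close. It gives the time, the measured TCP pose, the force and the opening at its end, in the units of the state.
- r.get_obs(): the state, without advancing time (a new reading comes with each control period).
- viewer.grab_frame(name): name is "scene" or "top" or "wrist"; returns (picture, depth): 420x560x3 uint8, red, green, blue; 420x560 float32, m along the optical axis (not along the pixel's ray), 0 where there is no reading.
- viewer.calibration(name): a dict with "mtx" (3x3 intrinsics, pixels), "world_to_cam" (4x4, takes a point from world to camera coordinates). Camera axes: x right, y up, looking along -z (the intrinsics and any distortion apply to the point x, -y, -z); pixel columns grow to the right and rows downward; lengths in m; the calibration is good to about 2 mm. The wrist camera is an equidistant fisheye: a pixel r from the principal point sees the ray r / f radians off the axis. A picture is of the moment at which its call begins: read the wrist's pose just before it. calibration takes no time and is no camera call; for the wrist camera it gives the pose at the moment of the call.
- r.hand_in(): hands the job in, once; it reports no verdict.
Trained networks look in the newest picture that a camera, given by its name, has taken for a name from the list of things; names that differ only in an ending like _2 or _b are one class to them, and where a whole thing is asked for, a point or a joint stands for the part that bears it (a point fixed in the world has none). Each returns a list of dicts, best first, with "score" (0 to 1); they miss things now and then, are a little off and sometimes report something else, mostly with a low value. They report only what shows in the picture. A call takes as long as a camera call.
- nets.look_for(name, camera): "location" ([x, y, z] in m, in world coordinates, good to about 4 mm: the middle of the surface that is visible of it).
- nets.silhouettes(name, camera): "mask" (420x560 bool, what is visible of it).
The state is a dict: "clock": time; "joints": joint angles; "qvel": joint speeds; "tau": joint torques, N m; "tcp_pos": TCP position; "orientation": TCP orientation; "contact_force": force on the tool from outside, world axes, zero at the start; "moment": the same for the moment, N m; "grip_width": finger opening in m.
Only numpy, scipy, OpenCV 4.12 (cv2) and the standard library are available. Lean on these libraries where they do the work, as an engineer would, in place of code of your own. Each camera call takes 0.05 s, during which the arm holds its last target. There are 200 camera calls.

TASK

Set the holder that carries the toothed gear into the slotted rail directly in front of the spray canister's nozzle: lower its oblong foot through the slot to the bottom, then turn it a quarter turn so that the foot sits square under both lips. Only then press the canister's spray cap fully down and let it spring back up. Leave the gear holder upright in the rail, and leave the other holder and everything else where it stands.

Things in the scene. Friction and masses are not known exactly. Their poses are not given: they have to be found in the camera images.
- gear_holder_grip (a point): The loose gear holder to be fitted (0.15 kg, standing on its foot): point on its axis, 48 mm above its underside, z up. A bright square aluminium block 30 x 30 mm (sides along its x and y), 20.5 to 60 mm above the underside, is the place to grip; on top is a grey toothed gear 29 mm in diameter, up to 73 mm. It stands on the mat in one of two places in a row of things.
- gear_holder_foot (a point): Middle of the underside of the gear holder, axes as above. The oblong steel foot is 9 mm high, 31 mm long along y and 17 mm wide along x, corners cut so that it can turn in the rail; between foot and block is a round neck 15 mm in diameter.
- seat (a point): Where the middle of the foot's underside must go: on the rail's inner floor, 8.5 mm above the desk, half-way along the rail, straight in front of the nozzle. z is up; x points horizontally to the canister's axis, 130 mm away; y runs along the slot. The foot enters with its length along the slot and is caught with its length across it.
- slot_mouth (a point): Middle of the slot in the top of the rail, 18.5 mm above the seat, axes as the seat's. The rail is a steel strut 41 mm wide, 160 mm long, closed at both ends; slot 22 mm wide; lips 3 mm thick; the channel under them is 38 mm wide and 15.5 mm high. When the foot stands on the floor, the holder's square block hangs 2 mm above the lips.
- cap_top (a point): Middle of the top of the white spray cap (25 mm in diameter, 18 mm high, nozzle towards the rail) on the fixed aluminium spray canister (44 mm in diameter); about 123 mm above the desk when up.
- cap (a joint): Travel of the spray cap, m: 0 up, 0.006 fully down. A spring pushes it up; 2.4 N begin to move it and 6 N hold it fully down; then it meets a rigid stop.
- station: The fixed station: aluminium plate 210 x 180 x 6 mm that carries the rail and the canister, origin in the middle of its underside, on the desk; x points from rail to canister.
- mat: Fixed black rubber mat 330 x 95 x 3 mm, length along its x, origin in the middle of its underside on the desk; the two holders, the two cans and the V-block stand on it in a row along x.
- housing_holder_grip (a point): The same point of a second loose holder of the same shape, which carries a small open cream box-shaped housing in place of a gear (up to 73 mm). Must be left alone.
- can_1: Loose white screw can, 47 mm in diameter, 52 mm high, between the two holders; origin in the middle of its underside. Leave alone.
- can_2: Another such can at the +x end of the row; same origin. Leave alone.
- vee: Loose steel V-block 45 x 40 x 36 mm at the -x end of the row; origin in the middle of its underside. Leave alone.
- dropper: Loose small brown dropper bottle with a black rubber teat, 33 mm in diameter, 102 mm high, on the station's plate beside the canister; origin in the middle of its underside. Leave alone.
- ring: Loose steel ring gauge 46 mm in diameter, 16 mm high, on the station's plate on the other side of the canister; origin in the middle of its underside. Leave alone.

How it is judged:
By the outcome, as a careful person would: the job done as asked, in the order asked, and still so for the second after the job is handed in, with the robot touching nothing.
It also fails if it takes over 58 s, if anything falls off the work surface, if the arm or the gripper's body presses on something with over 40 N, if the wrist force passes 120 N, or if a joint passes its speed limit or range.

## Working session

There is one attempt and no reset: what is moved stays moved. The work goes in short steps, Python scripts to look and compute and a shell command to move; the robot and the scene stay as the last step left them, time stands still between calls to the robot, and variables do not carry over. Pictures are saved under pics/ and viewed, about 8 in all and at most 12, crops included, and the job is handed in when it is done.

```bash
ls; mkdir -p pics
python3 - <<'E'
from bench import r, viewer, nets
import cv2, numpy as np
o=r.get_obs(); print(o)
for c in ("scene","top"):
    p,d=viewer.grab_frame(c); cv2.imwrite(f"pics/{c}0.png",p[:,:,::-1])
    k=viewer.calibration(c); print(c,k["mtx"].tolist(),np.round(k["world_to_cam"],3).tolist(),[x for x in k if x not in("mtx","world_to_cam")])
    for n in ("gear_holder_grip","housing_holder_grip","cap_top","can_1","vee","station","mat","dropper","ring"):
        print(n,[(np.round(x["location"],3).tolist(),round(x["score"],2)) for x in nets.look_for(n,c)][:3])
E
```

```text
pics
{'clock': 0.0, 'joints': array([ 1.1909147 ,  0.47777034,  0.02233927,  1.55646635, -0.01147624,
        1.10928601, -0.08308775]), 'qvel': array([ 0.00060306,  0.0002938 , -0.00040387, -0.00178231, -0.00109186,
       -0.00062926,  0.00067158]), 'tau': array([ 6.37254789e-05, -5.96442676e+01,  1.60787601e+00, -2.81192869e+01,
        1.24252687e-02,  9.32182797e-03,  1.18242457e-05]), 'tcp_pos': array([ 0.18102191, -0.64965711,  0.23033937]), 'orientation': array([ 2.07639272,  0.28585876, -2.07722264]), 'contact_force': array([ 1.16969552, -0.39514844, -0.39033806]), 'moment': array([0.002585  , 0.02080257, 0.03225256]), 'grip_width': 0.08532388816308985}
scene [[474.75872561425035, 0.0, 279.1731794725056], [0.0, 474.75872561425035, 216.23742759064874], [0.0, 0.0, 1.0]] [[0.533, -0.846, 0.008, -0.348], [0.465, 0.301, 0.832, -0.26], [-0.707, -0.44, 0.554, -0.742], [0.0, 0.0, 0.0, 1.0]] []
gear_holder_grip [([0.54, -0.295, 0.057], 0.86)]
housing_holder_grip [([0.415, -0.328, 0.048], 0.91)]
cap_top [([0.579, 0.022, 0.116], 0.49)]
can_1 [([0.482, -0.31, 0.058], 0.92), ([0.595, -0.
[... 183 characters left out ...]
[0.599, -0.033, 0.015], 0.77), ([0.416, -0.329, 0.046], 0.55)]
top [[415.0804923467405, 0.0, 283.2852207389246], [0.0, 415.0804923467405, 217.4021862770249], [0.0, 0.0, 1.0]] [[0.008, -1.0, 0.014, -0.132], [0.998, 0.008, 0.058, -0.464], [-0.058, 0.013, 0.998, -1.176], [0.0, 0.0, 0.0, 1.0]] []
gear_holder_grip [([0.545, -0.287, 0.067], 0.57)]
housing_holder_grip [([0.485, -0.307, 0.053], 0.74), ([0.426, -0.321, 0.064], 0.73)]
cap_top [([0.586, 0.025, 0.123], 0.44)]
can_1 [([0.486, -0.309, 0.052], 0.56)]
vee [([0.356, -0.332, 0.036], 0.56)]
station [([0.521, -0.002, 0.007], 0.95)]
mat [([0.474, -0.294, 0.002], 0.69)]
dropper [([0.557, 0.081, 0.065], 0.47)]
ring [([0.606, -0.028, 0.018], 0.69)]
```

```bash
python3 -c "
import cv2,numpy as np
a=cv2.imread('pics/scene0.png');b=cv2.imread('pics/top0.png')
b2=cv2.resize(b[130:360,160:480],None,fx=2.5,fy=2.5,interpolation=cv2.INTER_CUBIC)
cv2.imwrite('pics/topc.png',b2)"
```

```text
(no output)
```

View pics/scene0.png

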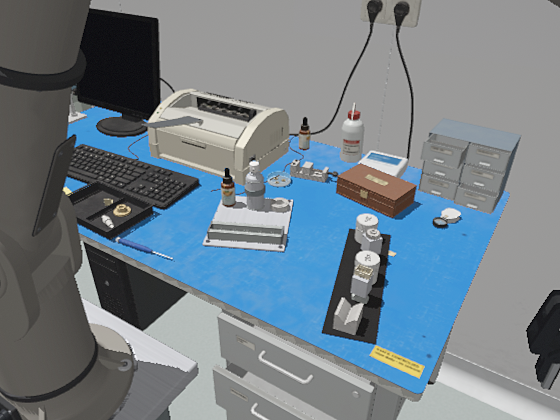

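View pics/topc.png

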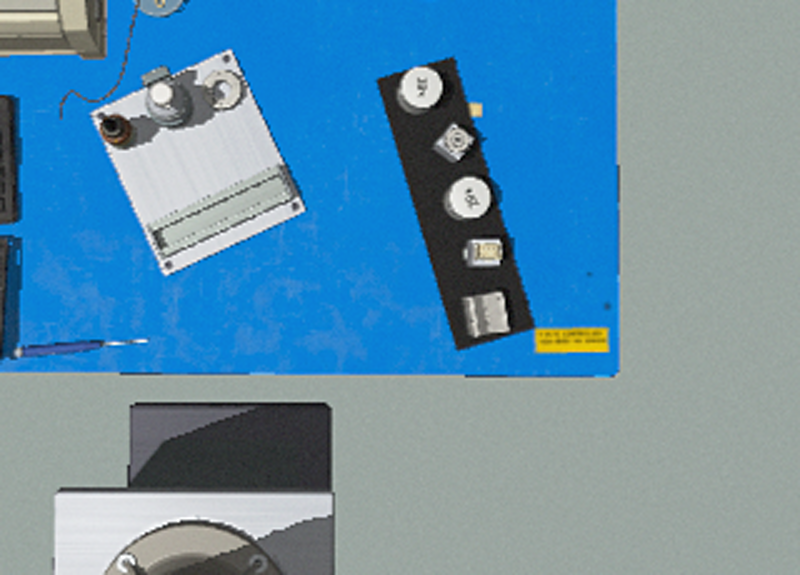

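The scene shows the station (top crop about 95–305 × 50–275), with the rail at the front and the canister behind it. The mat row from far to near is can, gear holder (top crop ≈455,141, turned roughly 45°), can, housing holder, V-block.

```bash
cat > h.py <<'E'
from bench import r, viewer, nets
import cv2, numpy as np
from scipy.spatial.transform import Rotation as Ro
def pose():
    o=r.get_obs(); return np.array(o["tcp_pos"]),Ro.from_rotvec(o["orientation"]).as_matrix(),o
def world(c,d,k,fish=False):
    M=k["mtx"]; v,u=np.mgrid[:d.shape[0],:d.shape[1]]
    x=(u-M[0,2])/M[0,0]; y=(v-M[1,2])/M[1,1]
    if fish:
        rr=np.hypot(x,y)+1e-9; t=np.minimum(rr,1.45); s=np.tan(t)/rr; x=x*s; y=y*s
    P=np.stack([x*d,-y*d,-d,np.ones_like(d)],-1)
    return (P@np.linalg.inv(k["world_to_cam"]).T)[...,:3]
def project(p,k,fish=False):
    q=k["world_to_cam"]@np.append(p,1); x,y,z=q[0],-q[1],-q[2]; M=k["mtx"]
    s=1/z
    if fish:
        h=np.hypot(x,y)+1e-12; s=np.arctan2(h,z)/h
    return M[0,0]*x*s+M[0,2],M[1,1]*y*s+M[1,2]
def go(target,yaw=None):
    "tool-frame shift (mm) to world target; turn about tool x so that tool y has this world yaw (mod 180)"
    p,R,o=pose(); print("shift mm",np.round(R.T@(np.array(target)-p)*1000,1))
    cy=np.arctan2(R[1,1],R[0,1]); print("tool y yaw deg",round(np.degrees(cy),2),"tilt",np.round(R[:,0],4))
    if yaw is not None:
        dw=(yaw-cy+np.pi/2)%np.pi-np.pi/2; print("turn about tool x (tool down => minus)",round(-dw,4))
E
python3 - <<'E'
from h import *
p,R,o=pose(); print(p,np.round(R,3)); print("j",o["joints"])
k=viewer.calibration("wrist"); Tc=np.linalg.inv(k["world_to_cam"]); print(k["mtx"].tolist(),"cam in tool",np.round(R.T@(Tc[:3,3]-p),3),"\n",np.round(R.T@Tc[:3,:3],3))
_,d=viewer.grab_frame("top"); k=viewer.calibration("top"); W=world("top",d,k)
m=nets.silhouettes("gear_holder_grip","top")[0]["mask"]
q=W[m]; q=q[(q[:,2]>.05)&(q[:,2]<.09)]; rc=cv2.minAreaRect((q[:,:2]*1000).astype(np.float32)); print("gear",rc,len(q))
x,y,z=W[...,0],W[...,1],W[...,2]
def rect(s,n):
    q=W[s]; print(n,len(q),cv2.minAreaRect((q[:,:2]*1000).astype(np.float32)),q.mean(0))
box=(x>.38)&(x<.70)&(abs(y)<.17)
s=box&(z>.024)&(z<.031)&(x<.56); 
n,l,st,c=cv2.connectedComponentsWithStats(s.astype(np.uint8)); i=1+st[1:,4].argmax(); rect(l==i,"rail")
s=box&(z>.003)&(z<.031)
n,l,st,c=cv2.connectedComponentsWithStats(s.astype(np.uint8)); i=1+st[1:,4].argmax(); rect(l==i,"plate")
s=box&(z>.116)&(z<.13); rect(s,"cap")
E
```

```text
[ 0.18122631 -0.6502384   0.23130184] [[ 0.     0.268 -0.963]
 [ 0.    -0.963 -0.268]
 [-1.    -0.    -0.   ]]
j [ 1.19091539  0.47702397  0.02239111  1.5553759  -0.01152274  1.10931998
 -0.08312539]
[[325.19226210127806, 0.0, 284.7957605521757], [0.0, 325.19226210127806, 209.23367709299214], [0.0, 0.0, 1.0]] cam in tool [-0.144 -0.001 -0.08 ] 
 [[ 0.001  0.308 -0.951]
 [ 1.    -0.001  0.   ]
 [-0.    -0.951 -0.308]]Traceback (most recent call last):
  File "<stdin>", line 5, in <module>
IndexError: list index out of range
```

Run:
```python
from h import *
_,d=viewer.grab_frame("top"); k=viewer.calibration("top"); W=world("top",d,k)
x,y,z=W[...,0],W[...,1],W[...,2]
def rect(s,n):
    q=W[s]; print(n,len(q),cv2.minAreaRect((q[:,:2]*1000).astype(np.float32)),q.mean(0))
s=(np.hypot(x-.545,y+.287)<.03)&(z>.045)&(z<.09); rect(s,"gear")
box=(x>.38)&(x<.70)&(abs(y)<.17)
def big(s,n):
    _,l,st,c=cv2.connectedComponentsWithStats(s.astype(np.uint8)); rect(l==1+st[1:,4].argmax(),n)
big(box&(z>.024)&(z<.031)&(x<.56),"rail")
big(box&(z>.003)&(z<.031),"plate")
rect(box&(z>.116)&(z<.13),"cap")
```

```text
gear 131 ((549.562255859375, -289.43243408203125), (29.455503463745117, 31.16551399230957), 53.56438064575195) [ 0.54819361 -0.28794331  0.06667246]
rail 269 ((472.6205139160156, -27.391876220703125), (41.45067596435547, 164.7327117919922), 25.52479362487793) [ 0.47573771 -0.04067396  0.02685175]
plate 3564 ((533.0684204101562, -1.493194580078125), (218.33433532714844, 192.30758666992188), 24.451513290405273) [ 0.5241524  -0.00594164  0.00940956]
cap 305 ((645.8065185546875, 84.92381286621094), (183.0641326904297, 62.233116149902344), 58.87271499633789) [0.65688748 0.11560288 0.12280228]
```

```bash
python3 -m pendant '[85,8,-27,-46,0, 85,8,-27,-46,0, 85,8,-27,-46,0, 85,8,-27,-46,0, 85,8,-27,-46,0, 85,8,-27,-46,0, 85,8,-27,-46,0, 85,8,-27,-46,0, 85,8,-27,-46,0, 85,8,-27,-46,0, 85,8,-27,-46,0, 85,0,-26,-40,0, 85,0,0,0,-0.166, 85,0,0,0,-0.166, 85,0,0,0,-0.166, 85,0,0,0,-0.166, 85,0,0,0,0, 85,0,0,0,0]'
python3 - <<'E'
from h import *
go([.62,-.192,.14],np.radians(-36.4)); p,R,o=pose(); print(p,o["joints"],o["clock"])
k=viewer.calibration("wrist"); I,d=viewer.grab_frame("wrist")
cv2.imwrite("pics/w1.png",I[:,:,::-1]); np.savez("w1",I=I,d=d,m=k["mtx"],w=k["world_to_cam"])
print(project([.549,-.289,.05],k,True))
print([(x["location"],x["score"]) for x in nets.look_for("gear_holder_grip","wrist")])
E
```

```text
clock: 3.4
tcp_pos: [0.6205, -0.1927, 0.1433]
orientation: [1.662, 0.836, -1.662]
contact_force: [-0.3, 0.1, 0.2]
grip_width: 0.0848
shift mm [ 3.3 -0.8 -0.3]
tool y yaw deg -36.58 tilt [-0. -0. -1.]
turn about tool x (tool down => minus) -0.0031
[ 0.62045985 -0.19266487  0.14328754] [ 0.41976035  0.54172594 -0.29774192  1.68157128  0.18756246  0.94637588
 -0.58624047] 3.4
(np.float64(285.0130143956963), np.float64(334.99371022994285))
[([0.5507, -0.2855, 0.0629], 0.75)]
```

View pics/w1.png

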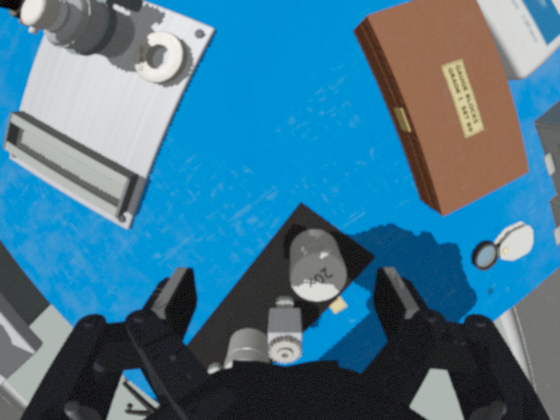

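The wrist view shows the gear holder at (285,330), with its foot visible near (285,302). I'll zoom in to see which way the foot runs.

Run:
```python
from h import *
f=np.load("w1.npz"); I=f["I"]; k={"mtx":f["m"],"world_to_cam":f["w"]}
cv2.imwrite("pics/w1c.png",cv2.resize(I[280:370,230:350,::-1],None,fx=6,fy=6,interpolation=cv2.INTER_CUBIC))
W=world("w",f["d"],k,True)
for v in range(290,364,4): print(v,np.round(W[v,270:301:5]*1000).astype(int).tolist())
x,y,z=W[...,0],W[...,1],W[...,2]
for lo,hi in ((.055,.064),(.066,.08)):
    s=(np.hypot(x-.549,y+.289)<.03)&(z>lo)&(z<hi); q=W[s]; print(len(q),cv2.minAreaRect((q[:,:2]*1000).astype(np.float32)),q.mean(0))
```

```text
290 [[550, -262, 5], [554, -265, 5], [557, -269, 3], [562, -272, 4], [567, -274, 6], [588, -250, 56], [591, -253, 56]]
294 [[547, -266, 4], [551, -270, 4], [555, -272, 4], [559, -275, 4], [563, -279, 4], [567, -281, 5], [589, -256, 57]]
298 [[544, -270, 4], [548, -273, 5], [554, -273, 10], [558, -276, 10], [563, -279, 11], [564, -286, 4], [569, -288, 5]]
302 [[541, -274, 5], [545, -277, 4], [553, -276, 13], [557, -279, 13], [561, -282, 13], [562, -289, 5], [566, -293, 4]]
306 [[538, -278, 5], [542, -281, 5], [550, -280, 13], [554, -282, 14], [558, -285, 13], [558, -294, 4], [563, -296, 6]]
310 [[546, -269, 29], [550, -272, 29], [554, -274, 31], [668, -128, 288], [562, -280, 30], [566, -283, 30], [570, -285, 30]]
314 [[547, -269, 37], [550, -271, 37], [554, -274, 36], [558, -277, 36], [562, -280, 37], [565, -283, 36], [569, -286, 36]]
318 [[546, -269, 42], [551, -271, 43], [554, -274, 43], [558, -277, 43], [562, -279, 44], [565, -282, 43], [569, -285, 44]]
322 [[547, -269, 48], [550, -272, 48], [554, -274, 49], [557, -278, 48], [561, -280, 49], [565, -283, 49], [569, -286, 48]]
326 [[
[... 816 characters left out ...]
 -288, 76], [557, -293, 73], [561, -295, 73]]
354 [[537, -283, 73], [540, -286, 74], [546, -285, 78], [547, -292, 73], [553, -291, 78], [554, -297, 73], [558, -300, 73]]
358 [[491, -338, 5], [538, -289, 74], [543, -290, 77], [547, -291, 78], [550, -295, 77], [551, -301, 73], [518, -361, 3]]
362 [[486, -344, 5], [489, -350, 2], [494, -353, 2], [499, -356, 3], [504, -360, 2], [508, -364, 2], [513, -368, 1]]
258 ((554.0424194335938, -281.45025634765625), (13.923393249511719, 29.49135971069336), 53.686492919921875) [ 0.55769291 -0.27776383  0.05982961]
730 ((548.8117065429688, -288.19281005859375), (28.703046798706055, 28.574142456054688), 65.83847045898438) [ 0.55053581 -0.28593186  0.07345904]
```

View pics/w1c.png

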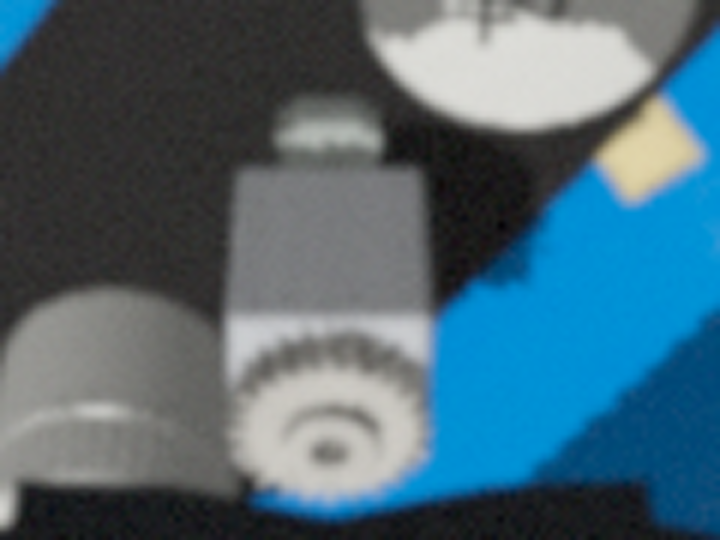

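The foot shows narrow, so it is seen end-on and its length runs along the tool z axis (yaw ≈53.5°). The holder is at (0.549, -0.289), so I'll grip across its x faces.

```bash
python3 -m pendant '[50,0,0,40,0, 50,0,0,40,0, 50,0,0,40,0, 50,0,0,0,0, 50,35,0,0,0, 50,35,0,0,0, 50,26,0,0,0, 50,15,0,0,0, 50,0,0,0,0]' 30; python3 -c "
from h import *
go([.549,-.289,.032],np.radians(-36.5))"
```

```text
clock: 4.62
tcp_pos: [0.5492, -0.2883, 0.0316]
orientation: [1.659, 0.84, -1.66]
contact_force: [0.3, 0.3, 0.7]
grip_width: 0.0501
shift mm [-0.4  0.3  0.7]
tool y yaw deg -36.36 tilt [-1.3e-03  9.0e-04 -1.0e+00]
turn about tool x (tool down => minus) 0.0024
```

```bash
python3 -m pendant '[20,0,0,0,0, 20,0,0,0,0, 20,0,0,0,0, 20,0,0,0,0, 20,-15,0,0,0, 20,-40,0,0,0, 20,-40,0,0,0, 20,0,0,0,0]' 60; python3 -c "
from h import *
go([.472,-.027,.13],np.radians(-36.5+61.5)); print(pose()[2]['joints'])"
```

```text
clock: 5.62
tcp_pos: [0.5515, -0.2903, 0.1315]
orientation: [1.662, 0.832, -1.654]
contact_force: [0.1, 0.4, -2.0]
grip_width: 0.0291
shift mm [ 2.000e-01 -2.202e+02 -1.647e+02]
tool y yaw deg -36.41 tilt [ 0.0063 -0.0031 -1.    ]
turn about tool x (tool down => minus) -1.0719
[ 0.59782696  0.51181965 -0.28648784  1.76293426  0.18075487  0.88537597
 -0.40327691]
```

```bash
python3 -m pendant '[20,0,-37,-21,0, 20,0,-37,-21,0, 20,0,-37,-21,0, 20,0,-37,-21,0, 20,0,-37,-21,0, 20,0,-35,-20,0, 20,0,0,0,0, 20,0,0,0,0]'
python3 - <<'E'
from h import *
k=viewer.calibration("wrist"); I,d=viewer.grab_frame("wrist")
go([.472,-.027,.13],np.radians(25))
np.savez("w2",I=I,d=d,m=k["mtx"],w=k["world_to_cam"])
J=I.copy()
W=world("w",d,k,True); x,y,z=W[...,0],W[...,1],W[...,2]
c=np.array([.472,-.027]); t=np.radians(25); ex=np.array([np.cos(t),np.sin(t)]); ey=np.array([-ex[1],ex[0]])
def dr(a,b,h): return tuple(int(round(v)) for v in project(np.append(c+a*ex+b*ey,h),k,True))
for a in (-.0205,-.011,.011,.0205): cv2.line(J,dr(a,-.08,.027),dr(a,.08,.027),(255,0,0),1)
for b in(-.08,.08): cv2.line(J,dr(-.0205,b,.027),dr(.0205,b,.027),(255,0,0),1)
cv2.circle(J,dr(.13,0,.123),3,(255,0,0),1)
cv2.imwrite("pics/w2.png",np.hstack([J])[:,:,::-1])
u=(x-c[0])*ex[0]+(y-c[1])*ex[1]; v=(x-c[0])*ey[0]+(y-c[1])*ey[1]
s=(abs(u)<.035)&(abs(v)<.1)&(z>.023)&(z<.034); q=W[s]; print("lips",len(q),q.mean(0),cv2.minAreaRect((q[:,:2]*1000).astype(np.float32)))
s=(abs(u-.13)<.02)&(abs(v)<.02)&(z>.118)&(z<.13); q=W[s]; print("cap",len(q),q.mean(0),cv2.minEnclosingCircle((q[:,:2]*1000).astype(np.float32)))
E
```

```text
clock: 6.62
tcp_pos: [0.4462, -0.0586, 0.1271]
orientation: [1.659, 0.838, -1.66]
contact_force: [-0.3, -0.1, -2.1]
grip_width: 0.029
shift mm [ -2.9   1.6 -40.9]
tool y yaw deg -36.46 tilt [-2.e-04 -4.e-04 -1.e+00]
turn about tool x (tool down => minus) -1.0726
lips 5701 [ 0.47003377 -0.02327622  0.02861862] ((470.91009521484375, -26.05675506591797), (41.943939208984375, 166.6487579345703), 25.39097785949707)
cap 0 [nan nan nan] ((0.0, 0.0), 0.0)<stdin>:15: RuntimeWarning: Mean of empty slice.
  ret = um.true_divide(
```

View pics/w2.png

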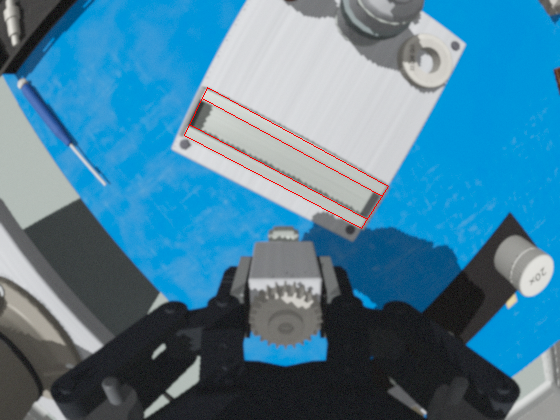

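Run:
```python
from h import *
f=np.load("w2.npz"); k={"mtx":f["m"],"world_to_cam":f["w"]}; W=world("w",f["d"],k,True); P=W.reshape(-1,3)
c=np.array([.471,-.0262])
for it in range(4):
    t=np.radians(25.3) if it==0 else t
    ex=np.array([np.cos(t),np.sin(t)]); ey=np.array([-ex[1],ex[0]])
    u=(P[:,:2]-c)@ex; v=(P[:,:2]-c)@ey; z=P[:,2]
    top=(z>.0245)&(z<.033)&(abs(u)<.03)&(abs(v)<.09)
    E={}
    B=np.arange(-.06,.061,.01); 
    for n,sel,pc in (("outlo",(u<0),1.5),("inlo",(u<0),98.5),("inhi",u>0,1.5),("outhi",u>0,98.5)):
        E[n]=np.polyfit(B,[np.percentile(u[top&sel&(abs(v-b)<.005)],pc) for b in B],1)
    v1=np.percentile(v[top],.5),np.percentile(v[top],99.5)
    sl=np.mean([e[0] for e in E.values()]); o=np.mean([e[1] for e in E.values()])
    print({n:np.round(e*1000,1).tolist() for n,e in E.items()},np.round(v1,4))
    c=c+o*ex+np.mean(v1)*ey; t=t-np.arctan(sl)
    print("c",np.round(c,4),"yaw",round(np.degrees(t),2), "lip z",np.median(z[top]))
# held holder in tool frame
p,R,o=pose(); Q=(P-p)@R
s=(abs(Q[:,1])<.010)&(Q[:,0]>-.035)&(Q[:,0]<0.0)&(Q[:,2]<-.008)&(Q[:,2]>-.03); q=Q[s]
print("face",len(q),np.median(q,0),np.polyfit(q[:,1],q[:,2],1),np.polyfit(q[:,0],q[:,2],1))
s=(abs(Q[:,1])<.03)&(Q[:,0]>.015)&(Q[:,0]<.04)&(abs(Q[:,2])<.03); q=Q[s]
print("foot",len(q),q.min(0),q.max(0),np.median(q,0))
```

```text
{'outlo': [-0.4, -20.5], 'inlo': [0.8, -11.1], 'inhi': [-4.9, 11.2], 'outhi': [0.8, 20.5]} [-0.0817  0.0828]
c [ 0.4708 -0.0257] yaw 25.35 lip z 0.028686874198701084
{'outlo': [0.5, -20.5], 'inlo': [1.5, -11.1], 'inhi': [-3.9, 11.2], 'outhi': [1.7, 20.4]} [-0.0823  0.0823]
c [ 0.4708 -0.0257] yaw 25.36 lip z 0.028686874198701084
{'outlo': [0.5, -20.5], 'inlo': [1.6, -11.1], 'inhi': [-3.8, 11.2], 'outhi': [1.7, 20.4]} [-0.0823  0.0823]
c [ 0.4708 -0.0257] yaw 25.36 lip z 0.028686874198701084
{'outlo': [0.5, -20.5], 'inlo': [1.6, -11.1], 'inhi': [-3.8, 11.2], 'outhi': [1.7, 20.4]} [-0.0823  0.0823]
c [ 0.4708 -0.0257] yaw 25.36 lip z 0.028686874198701084
face 1993 [-2.33412184e-02 -5.59791213e-05 -1.42495512e-02] [ 0.00785382 -0.01372961] [-0.07508673 -0.01533575]
foot 448 [ 0.01795626 -0.01012327 -0.0153524 ] [ 0.02861707  0.00667414 -0.00838071] [ 0.02018888 -0.0016162  -0.012503  ]
```

```bash
python3 -m pendant '[20,0,1.5,-20.5,0, 20,0,0,-20.5,0, 20,0,0,0,-0.18, 20,0,0,0,-0.18, 20,0,0,0,-0.18, 20,0,0,0,-0.18, 20,0,0,0,-0.18, 20,0,0,0,-0.178, 20,26,0,0,0, 20,26,0,0,0, 20,0,0,0,0, 20,0,0,0,0]'
python3 - <<'E'
from h import *
go([.4718,-.0264,.075],np.radians(25.3)); print(pose()[2]["joints"])
k=viewer.calibration("wrist"); I,d=viewer.grab_frame("wrist")
np.savez("w3",I=I,d=d,m=k["mtx"],w=k["world_to_cam"])
cv2.imwrite("pics/w3.png",cv2.resize(I[120:420,130:430,::-1],None,fx=2,fy=2,interpolation=cv2.INTER_CUBIC))
W=world("w",d,k,True); P=W.reshape(-1,3); p,R,o=pose(); Q=(P-p)@R
# foot and lips in tool frame
s=(abs(Q[:,1])<.03)&(Q[:,0]>.018)&(Q[:,0]<.031)&(abs(Q[:,2])<.03); q=Q[s]
print("foot y",np.percentile(q[:,1],[2,50,98]),"x",q[:,0].max(),"z",np.percentile(q[:,2],[2,50]))
top=(abs(Q[:,0]-(.075-.0285))<.004)&(abs(Q[:,1])<.03)
for a in np.arange(-.07,-.02,.01):
    y=Q[top&(abs(Q[:,2]-a)<.005),1]
    if len(y)>20: print(round(a,3),[np.round(1000*np.percentile(y[g],pc),1) for g,pc in ((y<0,2),(y<0,98),(y>0,2),(y>0,98)) if g.sum()>5])
E
```

```text
clock: 8.18
tcp_pos: [0.4725, -0.0264, 0.0758]
orientation: [0.878, 1.386, -0.878]
contact_force: [0.4, 0.4, -2.1]
grip_width: 0.029
shift mm [ 0.8 -0.7 -0.3]
tool y yaw deg 25.32 tilt [ 6.e-04  0.e+00 -1.e+00]
turn about tool x (tool down => minus) 0.0003
[ 0.40050509  0.43513984 -0.57110061  2.12640103  0.37272726  0.67621216
  0.01893669]
foot y [-0.00853712 -0.00036949  0.0074531 ] x 0.029402645338120703 z [-0.01461238 -0.01197626]
-0.07 [np.float64(-22.1), np.float64(-12.7), np.float64(9.5), np.float64(18.5)]
-0.06 [np.float64(-22.3), np.float64(-12.8), np.float64(9.5), np.float64(18.5)]
-0.05 [np.float64(-22.0), np.float64(-12.4), np.float64(9.1), np.float64(18.6)]
-0.04 [np.float64(-21.7), np.float64(-13.1), np.float64(9.1), np.float64(18.3)]
-0.03 [np.float64(-21.9), np.float64(-13.3), np.float64(9.2), np.float64(18.4)]
```

View pics/w3.png

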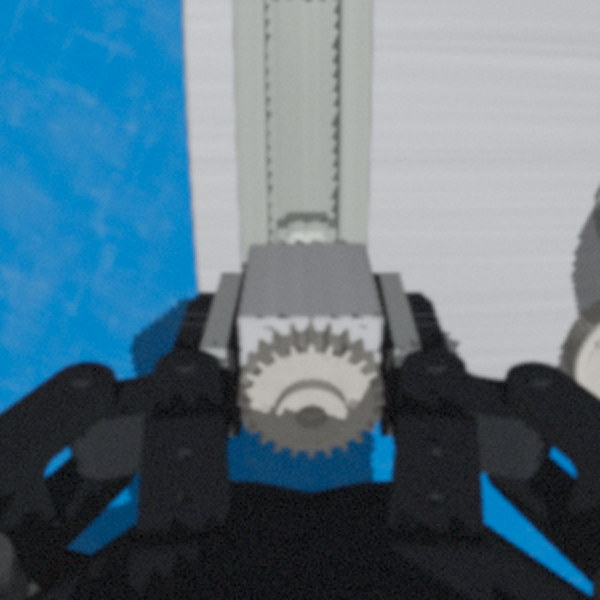

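The wrist crop shows the foot (x≈280–335) just above the slot (≈267–337), which is about 1.3 mm off towards −y. I'll correct that and lower.

```bash
python3 -m pendant '[20,0,-1.2,0,0, 20,7,0,0,0, 20,7,0,0,0, 20,7,0,0,0, 20,7,0,0,0, 20,6,0,0,0, 20,0,0,0,0]'; python3 -c "
from h import *
go([.4714,-.0269,.0375],np.radians(25.3)); print(pose()[2]['contact_force'],pose()[2]['moment'])"
```

```text
clock: 9.1
tcp_pos: [0.4704, -0.0263, 0.0407]
orientation: [0.877, 1.388, -0.877]
contact_force: [0.2, 0.6, -1.7]
grip_width: 0.0291
shift mm [3.2 0.6 1. ]
tool y yaw deg 25.39 tilt [-1.1e-03  1.0e-04 -1.0e+00]
turn about tool x (tool down => minus) 0.0016
[ 0.20536597  0.61899006 -1.74708266] [ 0.00527003 -0.04201758 -0.03810006]
```

```bash
python3 -m pendant '[20,1.5,0,0,0, 20,1,0,0,0, 20,0,0,0,0, 20,0,0,0,0]'; python3 -m pendant '[20,0.6,0,0,0, 20,0,0,0,0]';python3 -m pendant '[20,0.6,0,0,0, 20,0,0,0,0]'
```

```text
clock: 9.6
tcp_pos: [0.471, -0.0264, 0.0391]
orientation: [0.877, 1.386, -0.877]
contact_force: [-1.4, -0.1, 2.3]
grip_width: 0.0294
clock: 9.85
tcp_pos: [0.471, -0.0264, 0.039]
orientation: [0.877, 1.386, -0.877]
contact_force: [-3.7, 0.3, 11.1]
grip_width: 0.0293
clock: 10.1
tcp_pos: [0.471, -0.0264, 0.0389]
orientation: [0.876, 1.386, -0.878]
contact_force: [-5.9, 0.4, 19.8]
grip_width: 0.0292
```

```bash
python3 -m pendant '[20,-1.0,0,0,0, 20,0,0,0,0]'
python3 - <<'E'
from h import *
k=viewer.calibration("wrist"); I,d=viewer.grab_frame("wrist")
cv2.imwrite("pics/w4.png",cv2.resize(I[120:420,130:430,::-1],None,fx=2,fy=2,interpolation=cv2.INTER_CUBIC))
W=world("w",d,k,True); P=W.reshape(-1,3); p,R,o=pose(); Q=(P-p)@R
b=(abs(Q[:,1])<.012)&(abs(Q[:,2]-0)<.013)
print("gear top z",np.percentile(P[b&(P[:,2]<.1),2],[50,80,90]))
h=(abs(Q[:,1])<.012)&(Q[:,2]<-.012)&(Q[:,2]>-.0165); print("face z range",np.percentile(P[h,2],[1,5,50,95]))
l=(abs(P[:,2]-.0285)<.006)&(abs(Q[:,1])<.022)&(Q[:,2]<-.03)&(Q[:,2]>-.07); print("lip z",np.median(P[l,2]))
fl=(abs(P[:,2]-.010)<.004)&(abs(Q[:,1])<.008)&(Q[:,2]<-.03)&(Q[:,2]>-.07); print("floor z",np.median(P[fl,2]),fl.sum())
for a in (-.065,-.055,-.045): y=Q[l&(abs(Q[:,2]-a)<.005),1]; print(a,np.round(1000*np.percentile(y,[2,98]),1))
E
```

```text
clock: 10.35
tcp_pos: [0.471, -0.0264, 0.039]
orientation: [0.877, 1.386, -0.877]
contact_force: [-1.4, -0.4, 7.8]
grip_width: 0.0294
gear top z [0.0789408  0.08073268 0.08320822]
face z range [0.0095404  0.01078986 0.06221656 0.13322457]
lip z 0.028712517884352667
floor z 0.010256504466390481 2150
-0.065 [-20.1  20. ]
-0.055 [-20.1  20.2]
-0.045 [-19.9  20.1]
```

View pics/w4.png

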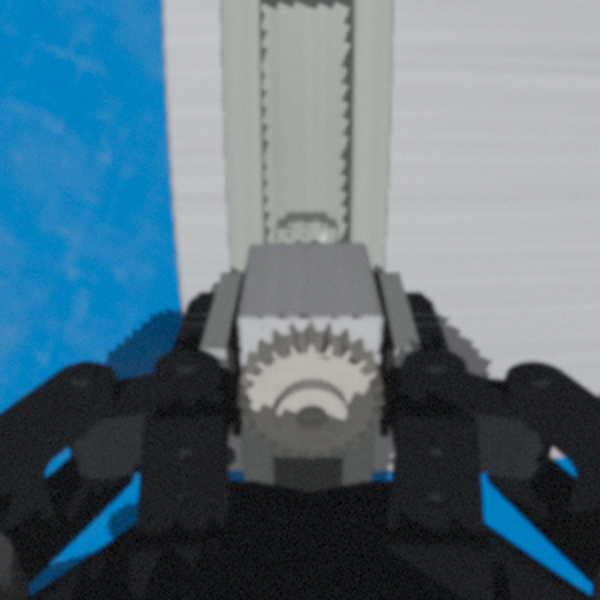

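Centred, foot on the floor. Now the quarter turn, with the load eased off first.

```bash
python3 -m pendant '[20,-0.4,0,0,0, 20,0,0,0,0.12, 20,0,0,0,0.12, 20,0,0,0,0.12, 20,0,0,0,0.12, 20,0,0,0,0]'; python3 -c "
from h import *
go([.471,-.0264,.039],np.radians(25.3-90)); print(pose()[2]['joints'],pose()[2]['moment'])"
```

```text
clock: 11.15
tcp_pos: [0.4713, -0.0261, 0.0391]
orientation: [1.236, 1.192, -1.234]
contact_force: [1.0, 0.7, 0.3]
grip_width: 0.0289
shift mm [ 0.1 -0.3  0.3]
tool y yaw deg -2.04 tilt [ 1.1e-03  2.0e-04 -1.0e+00]
turn about tool x (tool down => minus) 1.0937
[ 0.26147326  0.47474497 -0.4072298   2.15486278  0.34126081  0.57139255
 -0.43047847] [ 0.18850806 -0.23704328  0.01409206]
```

```bash
python3 -m pendant '[20,0,0,0,0.14, 20,0,0,0,0.14, 20,0,0,0,0.14, 20,0,0,0,0.14, 20,0,0,0,0.14, 20,0,0,0,0.14, 20,0,0,0,0.14, 20,0,0,0,0.113, 20,0,0,0,0, 20,0,0,0,0]'; python3 -c "
from h import *
go([.471,-.0264,.039],np.radians(25.35-90)); print(pose()[2]['joints'],pose()[2]['moment'])"
```

```text
clock: 12.4
tcp_pos: [0.4712, -0.0264, 0.0391]
orientation: [1.976, 0.446, -1.975]
contact_force: [1.9, 0.3, 1.0]
grip_width: 0.0296
shift mm [ 0.1 -0.1  0.2]
tool y yaw deg -64.56 tilt [ 7.e-04  0.e+00 -1.e+00]
turn about tool x (tool down => minus) 0.0017
[ 0.03199996  0.44740595 -0.13017613  2.17025844  0.11154281  0.52921642
 -1.30852931] [-0.0394385  -0.40290722  0.06198194]
```

```bash
python3 -m pendant '[60,0,0,0,0, 60,0,0,0,0, 60,0,0,0,0, 60,-15,0,0,0, 60,-40,0,0,0, 60,-45,0,0,0, 60,-40,0,0,0, 60,0,0,0,0, 60,0,0,0,0]'
python3 - <<'E'
from h import *
k=viewer.calibration("wrist"); I,d=viewer.grab_frame("wrist"); p,R,o=pose()
cv2.imwrite("pics/w5.png",I[:,:,::-1])
W=world("w",d,k,True); P=W.reshape(-1,3); x,y,z=P.T
c0=np.array([.471,-.0264])
s=(np.hypot(x-c0[0],y-c0[1])<.035)&(z>.06)&(z<.071); print("block top",s.sum(),cv2.minAreaRect((P[s,:2]*1000).astype(np.float32)),np.median(z[s]))
s=(np.hypot(x-c0[0],y-c0[1])<.03)&(z>.073)&(z<.09); print("gear",s.sum(),cv2.minEnclosingCircle((P[s,:2]*1000).astype(np.float32)),np.percentile(z[s],[50,90]))
s=(np.hypot(x-.5886,y-.0292)<.025)&(z>.117)&(z<.135); print("cap",s.sum(),cv2.minEnclosingCircle((P[s,:2]*1000).astype(np.float32)),np.median(P[s],0))
print([(np.round(a["location"],4),round(a["score"],2)) for a in nets.look_for("cap_top","wrist")])
go([.5886,.0292,.15],np.radians(-64.6))
E
```

```text
clock: 13.52
tcp_pos: [0.4704, -0.0265, 0.1793]
orientation: [1.977, 0.443, -1.977]
contact_force: [0.5, -0.3, -0.2]
grip_width: 0.0596
block top 381 ((469.37646484375, -25.282588958740234), (30.415355682373047, 29.776445388793945), 25.20179557800293) 0.06968505675169462
gear 942 ((469.24066162109375, -25.39466667175293), 14.890395164489746) [0.0794365  0.08349947]
cap 1157 ((586.3182373046875, 29.564451217651367), 13.361207962036133) [0.58668135 0.02905249 0.12426788]
[(array([0.5848, 0.0281, 0.1249]), 0.68)]
shift mm [  28.     0.4 -131.1]
tool y yaw deg -64.74 tilt [-1.8e-03 -1.0e-04 -1.0e+00]
turn about tool x (tool down => minus) -0.0024
```

View pics/w5.png

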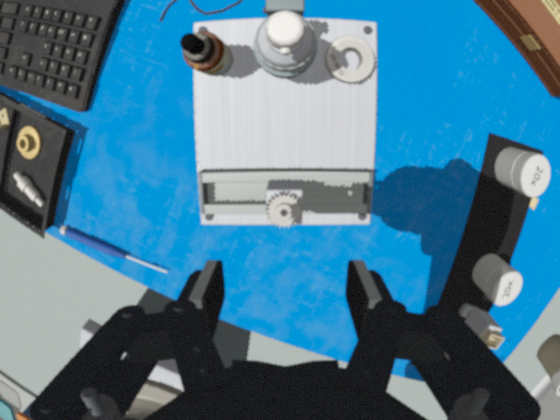

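```bash
python3 -m pendant '[0,0,0,-43,0, 0,0,0.2,-44,0, 0,0,0.2,-43.5,0, 0,20,0,0,0, 0,20,0,0,0, 0,10,0,0,0, 0,0,0,0,0, 0,0,0,0,0]'
python3 - <<'E'
from h import *
go([.588,.029,.123],np.radians(-64.6)); o=pose()[2]; print(o["contact_force"],o["grip_width"],o["joints"])
E
```

```text
clock: 14.62
tcp_pos: [0.5893, 0.0289, 0.1295]
orientation: [1.978, 0.443, -1.977]
contact_force: [-0.7, -0.6, -0.1]
grip_width: -0.0002
shift mm [ 6.5 -0.6  1.2]
tool y yaw deg -64.75 tilt [ 7.e-04  1.e-04 -1.e+00]
turn about tool x (tool down => minus) -0.0027
[-0.70762028 -0.56267599 -0.07489397] -0.0001838766935219153 [-0.03235586  0.45826184 -0.15834438  1.84724305  0.09363601  0.84250939
 -1.36710217]
```

```bash
python3 -m pendant '[0,3,0,1,0, 0,3,0,0,0, 0,2,0,0,0, 0,0,0,0,0]'; python3 -m pendant '[0,2,0,0,0, 0,1.5,0,0,0, 0,0,0,0,0]'; python3 -m pendant '[0,1,0,0,0, 0,0,0,0,0]'
```

```text
clock: 15.12
tcp_pos: [0.5883, 0.0284, 0.1213]
orientation: [1.978, 0.443, -1.977]
contact_force: [-0.4, -0.3, 3.3]
grip_width: -0.0002
clock: 15.5
tcp_pos: [0.5882, 0.0284, 0.1177]
orientation: [1.978, 0.443, -1.977]
contact_force: [-1.6, -0.7, 6.6]
grip_width: 0.0001
clock: 15.75
tcp_pos: [0.5882, 0.0284, 0.1171]
orientation: [1.978, 0.443, -1.977]
contact_force: [-2.2, 0.3, 8.3]
grip_width: -0.0002
```

```bash
python3 -m pendant '[0,0.6,0,0,0, 0,0,0,0,0]'; python3 -m pendant '[0,0.6,0,0,0, 0,0,0,0,0, 0,0,0,0,0]'
```

```text
clock: 16.0
tcp_pos: [0.5883, 0.0284, 0.117]
orientation: [1.978, 0.442, -1.977]
contact_force: [-4.3, -1.4, 12.2]
grip_width: -0.0
clock: 16.38
tcp_pos: [0.5883, 0.0285, 0.117]
orientation: [1.978, 0.442, -1.977]
contact_force: [-5.8, -1.6, 17.5]
grip_width: -0.0001
```

Hard stop reached: position fixed at 0.117 while the force rose to 17 N. Now I'll back off and check.

```bash
python3 -m pendant '[0,-5,0,0,0, 0,-15,0,0,0, 0,-40,0,0,0, 0,0,0,55,0, 0,0,0,55,0, 0,0,0,0,0, 0,0,0,0,0]'
python3 - <<'E'
from h import *
k=viewer.calibration("wrist"); I,d=viewer.grab_frame("wrist"); p,R,o=pose(); print(o["contact_force"],p)
cv2.imwrite("pics/w6.png",I[:,:,::-1])
W=world("w",d,k,True); P=W.reshape(-1,3); x,y,z=P.T
s=(np.hypot(x-.587,y-.0292)<.025)&(z>.112)&(z<.135); print("cap",s.sum(),cv2.minEnclosingCircle((P[s,:2]*1000).astype(np.float32)),np.median(P[s],0))
s=(np.hypot(x-.471,y+.0264)<.035)&(z>.06)&(z<.071); print("block top",s.sum(),cv2.minAreaRect((P[s,:2]*1000).astype(np.float32)),np.median(z[s]))
E
```

```text
clock: 17.25
tcp_pos: [0.4892, -0.0182, 0.1759]
orientation: [1.979, 0.443, -1.976]
contact_force: [0.4, -0.3, 0.6]
grip_width: 0.0002
[0.10238453 0.51005018 0.65279194] [ 0.48974379 -0.01781981  0.17585394]
cap 1282 ((586.206298828125, 28.95878791809082), 13.476935386657715) [0.58668478 0.02884236 0.12426071]
block top 393 ((469.6549987792969, -25.003536224365234), (30.03810691833496, 30.10274887084961), 24.92932891845703) 0.06963212286333209
```

View pics/w6.png

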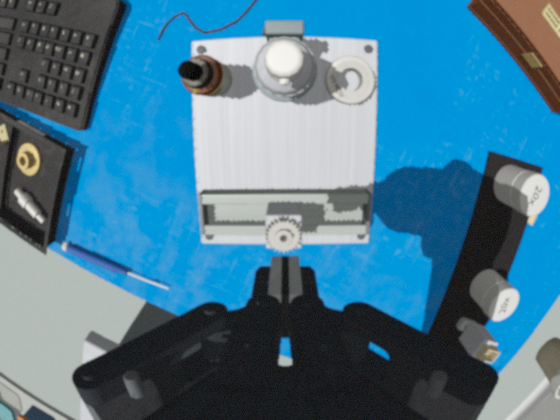

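The cap is back up (0.1243 before and after), the holder at (285,232) stands square and upright, and everything else is in place.

```bash
python3 -c "
from bench import r
print(r.hand_in())"
```

```text
the job is handed in; nothing more can be done
None
```

The gear holder is in the rail in front of the nozzle with its foot turned under both lips, and the spray cap was pressed after that. I handed the job in at about 17 s.

- **Fitting:** I gripped the holder across its x faces, lowered the foot through the slot until it met the floor, then turned it 90° with no resistance and let go.
- **Cap:** I pressed it with the fingers shut. It hit its stop about 6 mm down, and the force rose to about 17 N with no further travel. I then backed the fingers clear.
- **Last checks:**
  - The holder's block top is level, at the height expected with the foot on the floor, and turned 24.9° to 25.2° against the rail's 25.3°.
  - It sits within about 1.5 mm of the rail's middle.
  - The cap reads the same height before and after pressing, so it sprang back.
  - The last picture shows the dropper, the ring, the housing holder and both cans standing. The V-block is not in that picture; I did not go near it.
- **Disagreements:**
  - The tool height when the foot touched the floor was about 1.5–2 mm above what the grasp predicted, probably a small slip in the grip.
  - The wrist and top cameras differed by about 2 mm on where the rail is. I corrected this from a close look before lowering.
- **Not tested:** I did not pull up on the holder to prove that the lips catch it.

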